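# Bowl change on a cap feeder: shut the chute, hover the bowl over its drive

### The job

Shut the cap feeder's chute first: take the steel gate blade from its parking rack, slide it edgewise all the way down into the slot of the gate housing on the chute, and let go of it. Then lift the feeder bowl by its bar handle, carry it over the top of the valve manifold and finish while holding it still and level about 10 mm above the round drive unit, centred on it with its spout pointing along the chute, never touching the drive unit or chute with it. Do not bump the manifold, and leave the jar, the wrench and the oil bottle alone.

Things in the scene. Friction and masses are not known exactly. Their poses are not given: they have to be found in the camera images.
- gate: Gate blade: flat steel plate 60 wide (own x) x 5 thick (own y) x 82 mm tall (z) with a black grip bar on its top edge, 50 (x) x 14 (y) x 24 mm tall, from z = 80 to 104 mm; about 0.2 kg. Origin: middle of the blade's lower edge; z up. At the start it stands upright and loose in the parking rack. It is the same both ways round (half turn about z).
- rack: Parking rack, fixed: grey base 90 x 60 x 10 mm with two dark steel rails (80 mm long in its x, 10 mm thick, their tops 40 mm above the table) that leave a 7 mm gap in which the gate blade stands, the blade's lower edge 10 mm above the table. Origin on the table under the middle of the gap; x along the gap.
- feeder: The fixed feeder machine, on the table. Origin on the table on the axis of the round drive unit (black foot, 140 mm diameter; white drum; bare steel top face, 120 mm diameter, 80 mm above the table). Its own +y is the direction of the steel chute, which leaves the drive unit, starts 103 mm from its axis (chute walls up to about 121 mm above the table there) and falls away along +y through the aluminium gate housing, whose centre is 185 mm from the axis.
- feeder_top (a point): Centre of the drive unit's steel top face, 80 mm above the table; axes as the feeder's: y points along the chute, z up.
- feeder_slot (a point): Middle of the floor of the slot in the gate housing, 40 mm above the table; axes as the feeder's. The slot is open at the top, 68 mm long (x) and 8 mm wide (y); the housing is 90 (x) x 28 (y) mm and its top is 95 mm above the table, so the slot is 55 mm deep; its long sides flare to about 19 mm at the mouth. A fully home gate has its lower edge on this floor, its width along x.
- bowl: Feeder bowl: open steel bowl 60 mm high, 100 mm diameter at the foot and 130 mm at the rim, with a spout on its own +y side and, on a central post, a black bar handle 70 long (own x) x 16 thick (own y) x 22 mm tall, centred 91 mm above the underside, clear above the rim. About 0.45 to 0.7 kg, balanced near the post. Origin: centre of its underside; z up. Starts on the stand, with the spout pointing roughly away from the robot.
- bowl_spout (a point): Tip of the bowl's spout (a trough 36 mm wide): 96 mm from the bowl's axis along the bowl's +y, 45 mm above its underside.
- stand: Fixed round wooden stand for the bowl, 96 mm diameter, 30 mm high. Origin: centre of its underside.
- manifold: Pneumatic valve manifold, fixed between bowl and drive unit: a row of five valves, 240 long (own x, roughly away from the robot) x 50 wide (y) x 100 mm high. Origin: centre of its underside.
- jar: Bystander: clear jar with blue cap, 60 mm diameter, 75 mm high. Origin: centre of underside.
- wrench: Bystander: steel wrench about 180 mm long lying on the table.
- oil: Bystander: white oil bottle with red cap, 56 mm diameter, 140 mm high. Origin: centre of underside.
There are look-alikes about, which are no part of the job. Of the things that look like the bowl, the middle-sized one is meant.

How it is judged:
On the way, in this order (a step that is already met when the one before it is completed fails the run):
1. the gate blade is fully home in the housing slot and released (horizontal distance between gate and feeder_slot below 0.008 m and z of gate in the frame of feeder_slot below 0.006 m and angle between the y axis of gate and the y axis of feeder_slot, either way round below 0.15 rad and angle between gate's own z axis and vertical below 0.12 rad and contact force between gate and the fingers below 0.1 N), for 0.2 s.
2. the bowl passes over the top of the manifold (z of bowl in the frame of manifold above 0.1 m and y of bowl in the frame of manifold between -0.06 and 0.06 m and x of bowl in the frame of manifold between -0.15 and 0.15 m), for 0.05 s.
At the end, for the whole second after the job is handed in: Gate blade released in the slot, within 8 mm of its middle, 6 mm of its floor, square within 7 deg. Bowl held still in the fingers, touching nothing else, underside 3 to 22 mm above the drive face, centred within 12 mm, level within 5 deg, spout within 9 deg of the chute (all of step 1 and horizontal distance between bowl and feeder_top below 0.012 m and z of bowl in the frame of feeder_top between 0.003 and 0.022 m and angle between the y axis of bowl and the y axis of feeder_top, either way round below 0.17 rad and y of bowl_spout in the frame of feeder_top above 0.05 m and angle between bowl's own z axis and vertical below 0.1 rad and contact force between bowl and the fingers above 1 N and contact force between bowl and feeder below 0.1 N and contact force between bowl and manifold below 0.1 N and contact force between bowl and gate below 0.1 N and linear speed of bowl below 0.03 m/s and angular speed of bowl below 0.2 rad/s); the arm keeps its last pose, push and grip.
It fails at once if the bowl touches the feeder (over 2 N) (contact force between bowl and feeder above 2 N).
It fails at once if the manifold is bumped (over 3 N) (contact force between manifold and anything else above 3 N).
It fails at once if the jar, wrench or oil bottle is shifted more than 30 mm (distance of any of jar, wrench, oil from where it was at the start of the episode above 0.03 m).
It also fails if it takes over 58 s, if anything falls off the work surface, if the arm or the gripper's body presses on something with over 40 N, if the wrist force passes 120 N, or if a joint passes its speed limit or range.

### The arm

A 6-joint arm with a two-finger parallel gripper is mounted at the origin on the work surface. World frame = base frame: x ahead of the robot, y to its left, z up, the work surface at z = 0. Lengths are in m, angles in rad, forces in N, time in s.
With the tool pointing down it reaches from about 0.225 to 0.875 m from the base axis. Payload 3.4 kg.
Tool frame: the origin (TCP) lies on the centre line of the jaws, within the pads' length; the fingertips stand 17 mm ahead of it and the grasp point (between the pads) lies 2 mm behind it (nose_length is the distance from the TCP to the fingertips, in m); z points along the fingers, y is the line along which they close (so a half turn about z gives the same grasp; the last joint's range is limited). The gripper opens to 85 mm and grips with 20 to 120 N. Pads are 22 mm wide; open, the fingers measure 114 mm over their backs; the gripper's body (76 mm by 85 mm) begins 54 mm behind the grasp point. The pads swing forward as they close: fully open they stand 13 mm farther back than shut.
Start: joints at [1.223, 0.276, 1.505, -0, 1.361, -0.121], TCP at [0.129, 0.56, 0.248] pointing down, gripper open.
Joint ranges: [-2.89, 2.89], [-0.75, 2.08], [0.22, 2.7], [-1.18, 4.32], [0.11, 2.71], [-2.7, 2.7]. Speed limits (rad/s): [2.57, 2.57, 3.14, 3.14, 3.14, 3.14].

### API

Orientations are given as a unit quaternion [w, x, y, z].
In Python, from rig import get_state, get_image, sign_off, find_in, place_of, nose_length gives the robot as it stands.
- The arm moves only by the tool apply_moves, never from a script. Its argument "deltas" is one flat list of numbers, 5 for each row, row after row: the finger opening in mm, from 0 to 85.4, then the shift along the tool's x, y, z in mm, then the turn about the tool's z in degrees. A call has 1 to 12 rows; each row is the pose to reach, as a shift and turn from the pose commanded when the call began, along the tool's axes at that moment; what a row does not reach only later rows make up. A row lasts 1/12 s, in which the tool goes at most 41.7 mm and 7.16 degrees, less where a joint would pass 70% of its speed; a pose out of reach is approached as far as the arm can. A call with a gripper value outside its range is refused whole. The fingers move at their own pace and stop on an object; "squeeze" is the grip in N (left out, the last holds). Time passes only in rows, so rows that repeat a pose let the fingers close. It gives the time, the measured TCP pose, the force, the opening and the grip force at its end, in the units of the state.
- get_state(): the state, without advancing time (a new reading comes with each control period).
- get_image(name): name is "scene" or "top" or "wrist"; returns a dict with "frame" (480x640x3 uint8, red, green, blue), "K" (3x3 intrinsics, pixels), "position" and "orientation" of the camera in the world. Camera axes: x right, y down, z forward; pixel columns grow to the right and rows downward; lengths in m; the calibration is good to about 2 mm. A picture is of the moment at which its call begins. There is no depth.
- sign_off(): hands the job in; it is judged then, once.
Trained networks look in a picture, given as the dict that the camera call returned (one of the last four; its "shot" number tells which), for a name from the list of things; names that differ only in an ending like _2 or _b are one class to them, and where a whole thing is asked for, a point or a joint stands for the part that bears it (a point fixed in the world has none). Each returns a list of dicts, best first, with "score" (0 to 1); they miss things now and then, are a little off and sometimes report something else, mostly with a low value. They report only what shows in the picture. A call takes as long as a camera call. They do not tell look-alikes from the thing itself.
- find_in(query, picture): "point" ([column, row] in pixels, amid what is visible of it).
- place_of(query, picture): "point" ([column, row] in pixels: a listed point, or the origin of a listed thing).
The state is a dict: "clock": time; "qpos": joint angles; "qd": joint speeds; "effort": joint torques, N m; "position": TCP position; "ee_rot": TCP orientation; "contact_force": force on the tool from outside, world axes, zero at the start; "moment": the same for the moment, N m; "width": finger opening in m; "gripper_force": force on a finger pad.
Only numpy, scipy, OpenCV 4.12 (cv2) and the standard library are available. Lean on these libraries where they do the work, as an engineer would, in place of code of your own. Each camera call takes 0.05 s, during which the arm holds its last target. There are 200 camera calls.

## Working session

There is one attempt and no reset: what is moved stays moved. The work goes in short steps, Python scripts to look and compute and a tool call to move; the robot and the scene stay as the last step left them, time stands still between calls to the robot, and variables do not carry over. Pictures are saved under pics/ and viewed, at most 13 in all, crops included, and the job is handed in when it is done.

Besides the shell and the picture viewer there is one more tool, called by a JSON object that holds its "fn" and its "kwargs". apply_moves: Moves the arm, as the interface text tells. Its arguments: {"type":"object","properties":{"deltas":{"type":"array"},"squeeze":{"type":"number"}},"required":["deltas"]}

```bash
mkdir -p pics; ls
cat > h.py <<'E'
import numpy as np,cv2
from scipy.spatial.transform import Rotation as R
from rig import *
def rot(q): return R.from_quat([q[1],q[2],q[3],q[0]]).as_matrix()
def ray(im,p):
    d=rot(im["orientation"])@np.linalg.solve(im["K"],[p[0],p[1],1.]); return np.array(im["position"]),d
def at(im,p,z):
    o,d=ray(im,p); return o+d*(z-o[2])/d[2]
def proj(im,P):
    c=rot(im["orientation"]).T@(np.array(P)-np.array(im["position"])); u=im["K"]@c; return u[:2]/u[2]
def save(im,n,crop=None,s=1):
    f=im["frame"][:,:,::-1]
    if crop: f=f[crop[1]:crop[3],crop[0]:crop[2]]
    cv2.imwrite("pics/"+n,cv2.resize(f,None,fx=s,fy=s,interpolation=cv2.INTER_CUBIC))
E
python3 - <<'E'
from h import *
np.set_printoptions(precision=3,suppress=True)
s=get_state();print(s)
H=dict(gate=0,rack=0,feeder=0,feeder_top=.08,feeder_slot=.04,bowl=.03,bowl_spout=.075,stand=0,manifold=0,jar=0,wrench=0,oil=0)
for n in("top","scene"):
    im=get_image(n);save(im,n+".png");print(n,im["position"],im["K"][0,0])
    for k,z in H.items():
        if k=="gate":z=.01
        for r in place_of(k,im)[:4]:
            if r["score"]>.2: print(k,round(r["score"],2),np.round(r["point"]),at(im,r["point"],z))
E
```

```text
pics
{'clock': 0.0, 'qpos': array([ 1.223,  0.277,  1.506,  0.   ,  1.361, -0.121]), 'qd': array([ 0.001, -0.   ,  0.001, -0.002,  0.   , -0.001]), 'effort': array([  0.001, -41.678, -24.581,  -0.   ,   0.011,  -0.   ]), 'position': array([0.129, 0.56 , 0.247]), 'ee_rot': array([-0.   ,  0.113,  0.994, -0.001]), 'contact_force': array([-0.884,  0.397, -0.01 ]), 'moment': array([ 0.052, -0.003,  0.005]), 'gripper_force': 0.0, 'width': 0.08529108599299227}
top [ 0.325 -0.045  1.2  ] 456.4389708346178
gate 0.6 [221. 269.] [0.375 0.243 0.01 ]
rack 0.96 [221. 272.] [0.368 0.245 0.   ]
feeder 0.95 [292. 206.] [0.548 0.062 0.   ]
feeder_top 0.93 [291. 200.] [0.548 0.058 0.08 ]
feeder_slot 0.72 [220. 185.] [0.593 0.248 0.04 ]
bowl 0.74 [468. 322.] [ 0.252 -0.391  0.03 ]
bowl 0.71 [462. 157.] [ 0.679 -0.382  0.03 ]
bowl 0.55 [452. 230.] [ 0.486 -0.353  0.03 ]
bowl_spout 0.91 [456. 187.] [ 0.587 -0.353  0.075]
bowl_spout 0.73 [423. 313.] [ 0.275 -0.269  0.075]
bowl_spout 0.72 [454. 176.] [ 0.615 -0.348  0.075]
manifold 0.58 [365. 214.] [ 0.528 -0.132  0.   ]
jar 0.78 [295. 155.] [0.687 0.059 0
[... 310 characters left out ...]
 ]
feeder_slot 0.86 [462. 271.] [0.59 0.24 0.04]
bowl 0.82 [134. 361.] [ 0.713 -0.383  0.03 ]
bowl 0.73 [155. 209.] [ 0.293 -0.385  0.03 ]
bowl 0.59 [164. 267.] [ 0.486 -0.351  0.03 ]
bowl_spout 0.83 [206. 187.] [ 0.287 -0.263  0.075]
bowl_spout 0.78 [148. 287.] [ 0.583 -0.364  0.075]
bowl_spout 0.56 [149. 322.] [ 0.668 -0.353  0.075]
bowl_spout 0.48 [435. 210.] [0.44  0.222 0.075]
stand 0.6 [168. 275.] [ 0.482 -0.349  0.   ]
manifold 0.96 [274. 282.] [ 0.53  -0.132  0.   ]
manifold 0.24 [383. 333.] [0.69  0.061 0.   ]
jar 0.96 [384. 332.] [0.687 0.064 0.   ]
jar 0.55 [212. 346.] [ 0.675 -0.255 -0.   ]
wrench 0.93 [296. 345.] [ 0.694 -0.102  0.   ]
oil 0.91 [213. 347.] [ 0.679 -0.252  0.   ]
```

View pics/top.png

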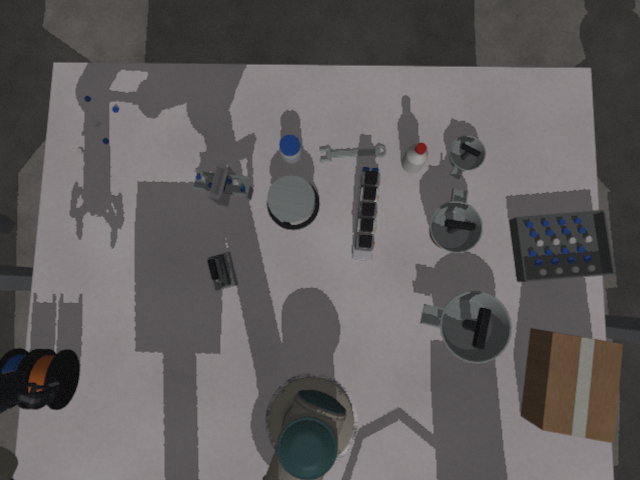

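View pics/scene.png

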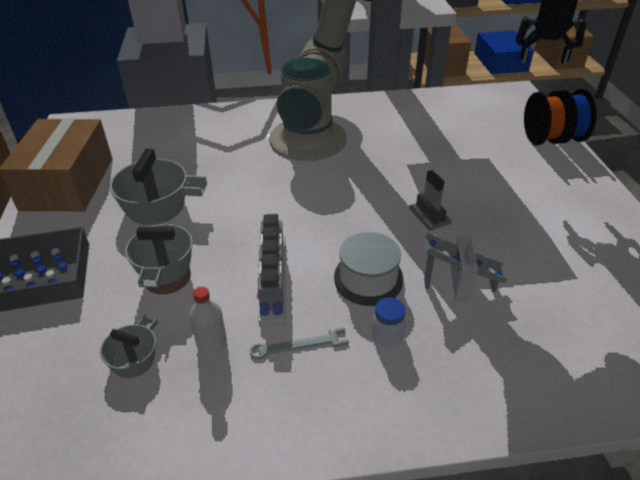

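The top view shows the middle bowl at (456,228) on its wooden stand, with the largest at (476,326) and the smallest at (467,152). The gate in its rack is at (218,270), the housing at (222,185), the drive unit at (292,200) and the manifold at (366,212). The scene view agrees with this.

```bash
cat >> h.py <<'E'
np.set_printoptions(precision=4,suppress=True)
def yaw():  # world yaw (deg) of tool y
    y=rot(get_state()["ee_rot"])[:,1]; return np.degrees(np.arctan2(y[1],y[0]))
def plan(P,yw):
    s=get_state();M=rot(s["ee_rot"]);d=M.T@(np.array(P)-s["position"])*1000
    t=-((yw-yaw()+90)%180-90); print("t",s["clock"],"pos",s["position"],"yaw",yaw(),"tilt",M[:,2],"F",s["contact_force"],"w",s["width"],"-> d mm",d,"turn",t)
E
python3 -c "
from h import *
plan([.372,.242,.24],103)"
```

```text
t 1.3 pos [0.1293 0.5603 0.2483] yaw 77.00623025092735 tilt [ 0.      0.0001 -1.    ] F [ 0.1464 -0.1155  0.1146] w 0.08539743986403868 -> d mm [-308.0477 -255.5931    8.3005] turn -25.993769749072655
```

{"fn": "apply_moves", "kwargs": {"deltas": [85, -308, -256, 8, -26, 85, -308, -256, 8, -26, 85, -308, -256, 8, -26, 85, -308, -256, 8, -26, 85, -308, -256, 8, -26, 85, -308, -256, 8, -26, 85, -308, -256, 8, -26, 85, -308, -256, 8, -26, 85, -308, -256, 8, -26, 85, -308, -256, 8, -26, 85, -308, -256, 8, -26, 85, -308, -256, 8, -26]}}

```text
clock: 2.3
position: [0.3727, 0.2404, 0.2404]
ee_rot: [0.0, -0.111, 0.994, 0.0]
contact_force: [-0.7, 0.1, 0.1]
width: 0.0849
gripper_force: 0.0
```

Run:
```python
from h import *
plan([.372,.242,.24],103)
im=get_image("wrist");save(im,"w1.png");print(im["position"],rot(im["orientation"]))
for k,z in dict(gate=.01,rack=0).items():
    for r in place_of(k,im)[:3]: print(k,r["score"],r["point"],at(im,r["point"],z))
print(proj(im,[.372,.242,.114]))
```

```text
t 2.3 pos [0.3727 0.2404 0.2404] yaw 102.7600062820963 tilt [-0.      0.0005 -1.    ] F [-0.6647  0.1017  0.0984] w 0.08494316517706844 -> d mm [0.3848 1.6872 0.3839] turn -0.23999371790370105
[0.2897 0.2218 0.3653] [[-0.2195  0.9221  0.3186]
 [ 0.9756  0.2075  0.0717]
 [-0.      0.3265 -0.9452]]
gate 0.66 [328.6, 196.3] [0.3694 0.2425 0.01  ]
rack 0.95 [325.5, 193.9] [0.37   0.2395 0.    ]
[328.1662 232.992 ]
```

View pics/w1.png

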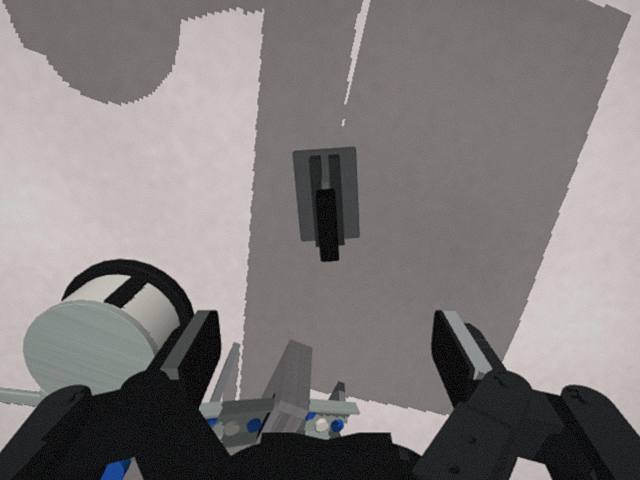

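Run:
```python
from h import *
im=get_image("wrist")
c=[at(im,p,.01) for p in[(293,151),(303,242),(359,238),(356,147)]]
print(np.array(c),sum(c)/4)
for a,b in((0,1),(3,2)):
    d=c[b]-c[a];print(np.degrees(np.arctan2(d[1],d[0])),np.linalg.norm(d))
g=im["frame"].max(2);m=np.zeros_like(g);m[150:275,290:362]=(g[150:275,290:362]<30)
for r in range(184,266,6):
    x=np.flatnonzero(m[r]); print(r,x.min() if len(x) else '',x.max() if len(x) else '',at(im,((x.min()+x.max())/2,r),.114) if len(x) else '')
```

```text
[[0.3333 0.2024 0.01  ]
 [0.4194 0.2299 0.01  ]
 [0.4025 0.2839 0.01  ]
 [0.3166 0.2586 0.01  ]] [0.3679 0.2437 0.01  ]
17.74972674762583 0.09037696696160655
16.413463614080463 0.08959071283090743
184   
190 317 329 [0.3411 0.2335 0.114 ]
196 313 331 [0.3453 0.2338 0.114 ]
202 313 332 [0.3493 0.2351 0.114 ]
208 313 332 [0.3535 0.236  0.114 ]
214 313 332 [0.3577 0.237  0.114 ]
220 314 333 [0.3618 0.2386 0.114 ]
226 314 333 [0.366  0.2396 0.114 ]
232 314 333 [0.3704 0.2406 0.114 ]
238 315 334 [0.3746 0.2423 0.114 ]
244 316 334 [0.379  0.2436 0.114 ]
250 317 334 [0.3834 0.245  0.114 ]
256 318 334 [0.3878 0.2464 0.114 ]
262 319 325 [0.393  0.2446 0.114 ]
```

```bash
python3 -c "
from h import *
plan([.367,.2417,.1],107)"
```

```text
t 2.5 pos [0.3711 0.2426 0.2403] yaw 103.10760938415241 tilt [-0.0003  0.0005 -1.    ] F [-0.3326  0.6913  0.5267] w 0.08495160911423799 -> d mm [  4.1449   0.009  140.3318] turn -3.8923906158475887
```

{"fn": "apply_moves", "kwargs": {"deltas": [60, 4, 0, 30, -4, 45, 4, 0, 60, -4, 40, 4, 0, 90, -4, 40, 4, 0, 115, -4, 40, 4, 0, 132, -4, 40, 4, 0, 140, -4, 40, 4, 0, 140, -4, 25, 4, 0, 140, -4, 10, 4, 0, 140, -4, 10, 4, 0, 140, -4, 10, 4, 0, 140, -4, 10, 4, 0, 140, -4], "squeeze": 40}}

```text
clock: 3.5
position: [0.369, 0.2413, 0.1016]
ee_rot: [0.002, -0.148, 0.989, 0.001]
contact_force: [-0.3, 0.7, 5.7]
width: 0.0135
gripper_force: 40.7
```

{"fn": "apply_moves", "kwargs": {"deltas": [8, 0, 0, 0, 0, 8, 0, 0, 0, 0, 8, 0, 0, -10, 0, 8, 0, 0, -20, 0, 8, 0, 0, -40, 0, 8, 0, 0, -60, 0, 8, 0, 0, -85, 0, 8, 0, 0, -110, 0, 8, 0, 0, -120, 0, 8, 0, 0, -120, 0, 8, 0, 0, -120, 0]}}

```text
clock: 4.42
position: [0.3677, 0.2405, 0.2203]
ee_rot: [0.0, -0.148, 0.989, 0.0]
contact_force: [0.4, 0.5, -2.0]
width: 0.0132
gripper_force: 39.6
```

Run:
```python
from h import *
plan([.592,.245,.22],76.6)
im=get_image("wrist");save(im,"w2.png")
for r in place_of("gate",im)[:3]: print(r["score"],r["point"])
s=get_state();M=rot(s["ee_rot"])
for dz in (.0,.085,.09,.1): print(dz,proj(im,s["position"]+M@[0,0,dz]))
```

```text
t 4.4167 pos [0.3677 0.2405 0.2203] yaw 106.99380870408064 tilt [ 0.0004  0.0003 -1.    ] F [ 0.3892  0.5404 -2.0151] w 0.013152822243136651 -> d mm [-215.776   -61.256     0.4441] turn 30.39380870408064
0.57 [327.2, 252.7]
0.0 [325.3724 333.787 ]
0.085 [325.5478 252.9317]
0.09 [325.5543 249.919 ]
0.1 [325.5666 244.2474]
```

View pics/w2.png

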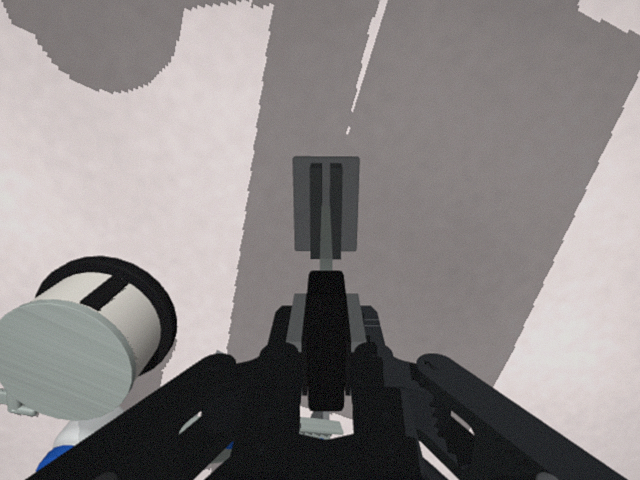

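Run:
```python
from h import *
s=get_state();M=rot(s["ee_rot"])
im=get_image("wrist")
for p in[(326,271),(326,410)]:
    P=at(im,p,s["position"][2]+.0125); print(M.T@(P-s["position"]))
plan([.524,.261,.24],76.6)
```

```text
[ 0.034   0.0002 -0.0124]
[-0.0234  0.0001 -0.0126]
t 4.5667 pos [0.3669 0.2402 0.2189] yaw 106.99681985410443 tilt [-0.0028 -0.0012 -1.    ] F [-0.0599  0.0332 -1.9282] w 0.013229654466184442 -> d mm [-156.219   -26.0242  -21.5442] turn 30.396819854104436
```

{"fn": "apply_moves", "kwargs": {"deltas": [8, -20, -3, -22, 4, 8, -50, -8, -22, 9, 8, -85, -14, -22, 15, 8, -115, -19, -22, 21, 8, -140, -23, -22, 26, 8, -156, -26, -22, 30.4, 8, -156, -26, -22, 30.4, 8, -156, -26, -22, 30.4, 8, -156, -26, -22, 30.4]}}

```text
clock: 5.32
position: [0.5233, 0.2611, 0.2409]
ee_rot: [-0.002, 0.116, 0.993, -0.001]
contact_force: [-1.2, -0.1, -2.2]
width: 0.0135
gripper_force: 39.5
```

Run:
```python
from h import *
plan([.524,.261,.24],76.6)
im=get_image("wrist");save(im,"w3.png")
for k,z in dict(feeder_slot=.04,feeder_top=.08,feeder=0).items():
    for r in place_of(k,im)[:3]: print(k,r["score"],r["point"],at(im,r["point"],z))
```

```text
t 5.3167 pos [0.5233 0.2611 0.2409] yaw 76.6662159898063 tilt [-0.0038 -0.001  -1.    ] F [-1.2383 -0.0549 -2.1941] w 0.013524382319358319 -> d mm [-0.7149  0.0444  0.9262] turn 0.0662159898063095
feeder_slot 0.62 [325.4, 277.4] [0.59  0.244 0.04 ]
feeder_top 0.79 [110.1, 305.5] [0.5547 0.0615 0.08  ]
feeder_top 0.59 [261.9, 34.1] [0.3845 0.2487 0.08  ]
feeder 0.87 [150.1, 264.9] [0.5511 0.0618 0.    ]
```

View pics/w3.png

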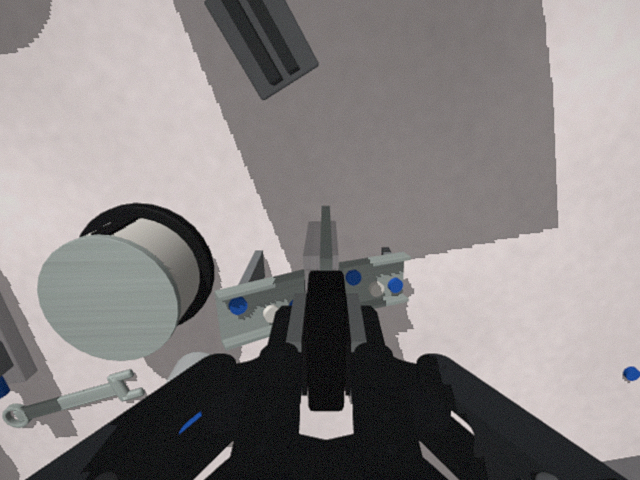

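{"fn": "apply_moves", "kwargs": {"deltas": [8, 0, 25, 0, 0, 8, 0, 60, 0, 0, 8, 0, 90, 0, 0, 8, 0, 100, 0, 0, 8, 0, 100, 0, 0, 8, 0, 100, 0, 0]}}

```text
clock: 6.02
position: [0.5471, 0.3585, 0.2421]
ee_rot: [-0.0, 0.116, 0.993, -0.001]
contact_force: [-0.5, -0.8, -2.1]
width: 0.013
gripper_force: 39.7
```

Run:
```python
from h import *
plan([.524,.261,.24],76.6)
im=get_image("wrist");save(im,"w4.png",(120,180,420,405),2.6)
for k,z in dict(feeder_slot=.04,feeder_top=.08,feeder=0).items():
    for r in place_of(k,im)[:1]: print(k,r["score"],r["point"],at(im,r["point"],z))
# predicted slot mouth outline
f=np.array([.5505,.061]);y=np.array([np.cos(np.radians(77.5)),np.sin(np.radians(77.5))]);x=np.array([y[1],-y[0]])
for sx in(-1,1):
  for sy in(-1,1):
    P=np.r_[f+.185*y+x*.045*sx+y*.014*sy,.095]; print(sx,sy,P,(proj(im,P)-[120,180])*2.6)
```

```text
t 6.0167 pos [0.5471 0.3585 0.2421] yaw 76.68754546144456 tilt [-0.0009 -0.0014 -1.    ] F [-0.5171 -0.8137 -2.0911] w 0.01303001898122086 -> d mm [   0.0439 -100.1804    2.2562] turn 0.08754546144456299
feeder_slot 0.95 [219.9, 272.4] [0.5867 0.2442 0.04  ]
feeder 0.78 [59.3, 261.6] [0.5503 0.0656 0.    ]
-1 -1 [0.5436 0.2377 0.095 ] [144.0207 193.9594]
-1 1 [0.5496 0.265  0.095 ] [236.8779 192.6819]
1 -1 [0.6314 0.2182 0.095 ] [183.8412 446.5094]
1 1 [0.6375 0.2455 0.095 ] [268.2651 445.4982]
```

View pics/w4.png

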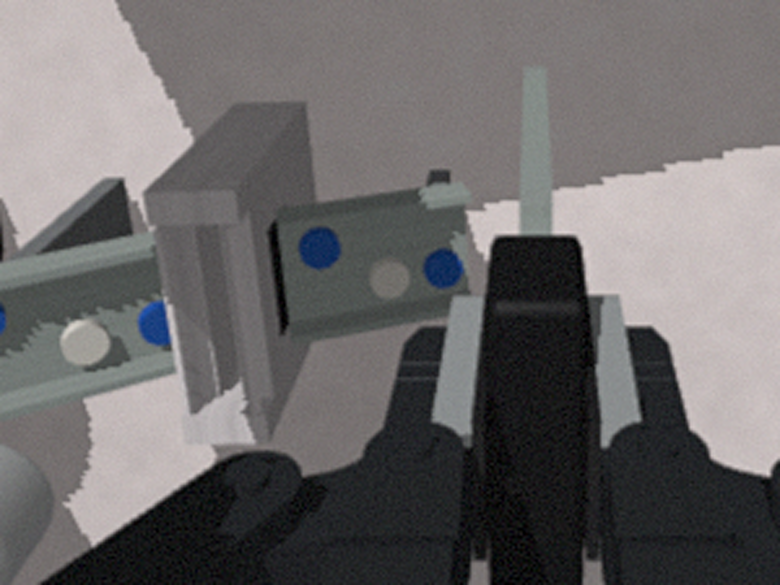

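The housing's top face in the crop runs from (147,191) to (185,443). My predicted outline is within 1–2 mm of that, so the slot is near (0.5895, 0.2425) with the chute at about 77.5°.

Run:
```python
from h import *
plan([.5895,.2425,.205],77.5)
```

```text
t 6.2167 pos [0.5476 0.3574 0.2426] yaw 76.54947576761269 tilt [-0.0001 -0.0005 -1.    ] F [-0.0474 -1.0221 -2.228 ] w 0.013663087840316905 -> d mm [ -67.4983 -101.9974   37.7021] turn -0.9505242323873091
```

{"fn": "apply_moves", "kwargs": {"deltas": [8, -12, -18, 0, -1, 8, -32, -50, 0, -1, 8, -52, -80, 0, -1, 8, -67.5, -102, 0, -1, 8, -67.5, -102, 15, -1, 8, -67.5, -102, 38, -1, 8, -67.5, -102, 38, -1, 8, -67.5, -102, 38, -1]}}

```text
clock: 6.88
position: [0.5889, 0.2427, 0.2035]
ee_rot: [-0.002, 0.109, 0.994, -0.001]
contact_force: [0.4, 0.3, -1.8]
width: 0.0132
gripper_force: 39.8
```

Run:
```python
from h import *
plan([.5895,.2425,.14],77.5)
im=get_image("wrist");save(im,"w5.png",(200,180,440,360),3)
f=np.array([.5895,.2425]);y=np.array([np.cos(np.radians(77.5)),np.sin(np.radians(77.5))]);x=np.array([y[1],-y[0]])
for sy in(-14,-4,4,14):
    P=np.r_[f-x*.045+y*.001*sy,.095]; print(sy,P,(proj(im,P)-[200,180])*3)
```

```text
t 6.8833 pos [0.5889 0.2427 0.2035] yaw 77.53835264779363 tilt [-0.0032 -0.0009 -1.    ] F [ 0.3529  0.2744 -1.7809] w 0.013198454171679157 -> d mm [-0.8599  0.0632 63.5035] turn 0.03835264779363001
-14 [0.5425 0.2386 0.095 ] [312.6983 -12.6731]
-4 [0.5447 0.2483 0.095 ] [360.7038 -12.6924]
4 [0.5464 0.2561 0.095 ] [399.1141 -12.7078]
14 [0.5486 0.2659 0.095 ] [447.1345 -12.727 ]
```

View pics/w5.png

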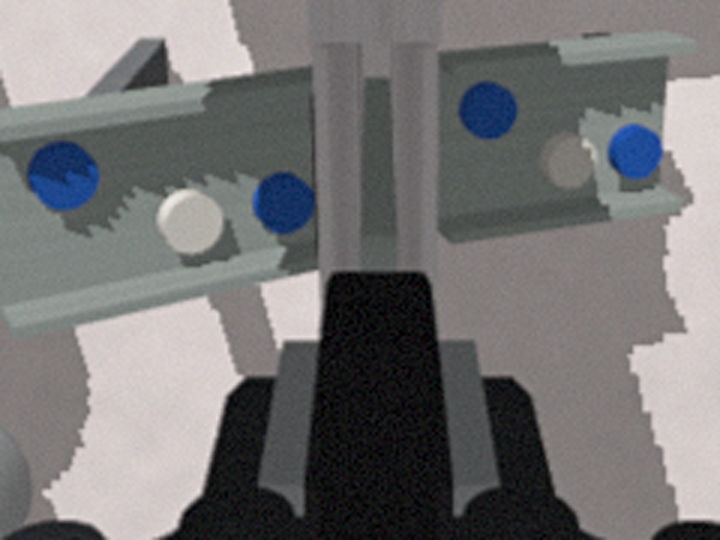

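The slot strip shows at columns 360–395 with the housing edges at 314 and 440. That is within 1 mm of the prediction and in line with the blade, so I'm inserting it.

{"fn": "apply_moves", "kwargs": {"deltas": [8, -0.5, -0.5, 8, 0, 8, -0.5, -0.5, 16, 0, 8, -0.5, -0.5, 24, 0, 8, -0.5, -0.5, 32, 0, 8, -0.5, -0.5, 40, 0, 8, -0.5, -0.5, 48, 0, 8, -0.5, -0.5, 55, 0, 8, -0.5, -0.5, 60, 0, 8, -0.5, -0.5, 64, 0, 8, -0.5, -0.5, 64, 0]}}

```text
clock: 7.77
position: [0.5898, 0.2432, 0.1391]
ee_rot: [-0.001, 0.108, 0.994, -0.0]
contact_force: [0.3, 0.1, -2.4]
width: 0.0132
gripper_force: 40.5
```

{"fn": "apply_moves", "kwargs": {"deltas": [8, 0, 0, 3, 0, 8, 0, 0, 5, 0, 8, 0, 0, 7, 0, 8, 0, 0, 8, 0, 8, 0, 0, 9, 0, 8, 0, 0, 9, 0]}}

```text
clock: 8.27
position: [0.5904, 0.2432, 0.1317]
ee_rot: [0.0, 0.108, 0.994, 0.0]
contact_force: [-1.8, -1.1, 0.3]
width: 0.0134
gripper_force: 40.8
```

{"fn": "apply_moves", "kwargs": {"deltas": [8, 0, 0, 1, 0, 8, 0, 0, 2, 0, 8, 0, 0, 2, 0]}}

```text
clock: 8.52
position: [0.5904, 0.2433, 0.1316]
ee_rot: [0.001, 0.108, 0.994, 0.0]
contact_force: [-3.8, -1.5, 9.6]
width: 0.0129
gripper_force: 42.2
```

{"fn": "apply_moves", "kwargs": {"deltas": [30, 0, 0, 1, 0, 30, 0, 0, 0, 0, 32, 0, 0, 0, 0, 32, 0, 0, -15, 0, 32, 0, 0, -40, 0, 32, 0, 0, -75, 0, 40, 0, 0, -110, 0, 50, 0, 0, -130, 0, 60, 0, 0, -130, 0, 60, 0, 0, -130, 0]}}

```text
clock: 9.35
position: [0.591, 0.2436, 0.2607]
ee_rot: [0.002, 0.108, 0.994, 0.001]
contact_force: [-0.2, 0.5, -0.3]
width: 0.0599
gripper_force: 0.0
```

Run:
```python
from h import *
plan([.486,-.352,.30],0)
for n in("top","scene"):
    im=get_image(n)
    for k,z in dict(gate=.04,feeder_slot=.04,bowl=.03,bowl_spout=.075,feeder_top=.08).items():
        for r in place_of(k,im)[:3]: 
            if r["score"]>.3:print(k,r["score"],r["point"],at(im,r["point"],z))
save(im,"s2.png",(370,200,530,320),5)
```

```text
t 9.35 pos [0.591  0.2436 0.2607] yaw 77.60553939936646 tilt [ 0.0032  0.0013 -1.    ] F [-0.2277  0.4561 -0.3083] w 0.05992049273260679 -> d mm [ -25.3642 -604.2305  -40.4414] turn 77.60553939936646
gate 0.74 [223.4, 184.0] [0.5948 0.2401 0.04  ]
feeder_slot 0.95 [223.7, 184.4] [0.5938 0.2393 0.04  ]
bowl 0.71 [464.1, 322.2] [ 0.2522 -0.3804  0.03  ]
bowl 0.59 [460.5, 156.3] [ 0.6809 -0.3791  0.03  ]
bowl 0.58 [450.3, 230.0] [ 0.4851 -0.3495  0.03  ]
bowl_spout 0.92 [457.1, 174.8] [ 0.6192 -0.3569  0.075 ]
bowl_spout 0.85 [423.6, 313.6] [ 0.2735 -0.2703  0.075 ]
bowl_spout 0.79 [456.9, 190.7] [ 0.5785 -0.3557  0.075 ]
feeder_top 0.61 [288.6, 199.8] [0.5477 0.0647 0.08  ]
gate 0.57 [467.9, 272.9] [0.5976 0.2484 0.04  ]
feeder_slot 0.83 [464.3, 273.2] [0.5974 0.2412 0.04  ]
bowl 0.95 [134.4, 360.9] [ 0.7128 -0.3827  0.03  ]
bowl 0.8 [156.3, 208.8] [ 0.2938 -0.3826  0.03  ]
bowl 0.75 [165.7, 267.0] [ 0.4878 -0.3468  0.03  ]
bowl_spout 0.86 [151.0, 319.9] [ 0.6636 -0.3502  0.075 ]
bowl_spout 0.67 [205.7, 188.8] [ 0.2945 -0.2646  0.075 ]
feeder_top 0.92 [367.6, 253.1] [0.5557 0.0541 0.08  ]
```

View pics/s2.png

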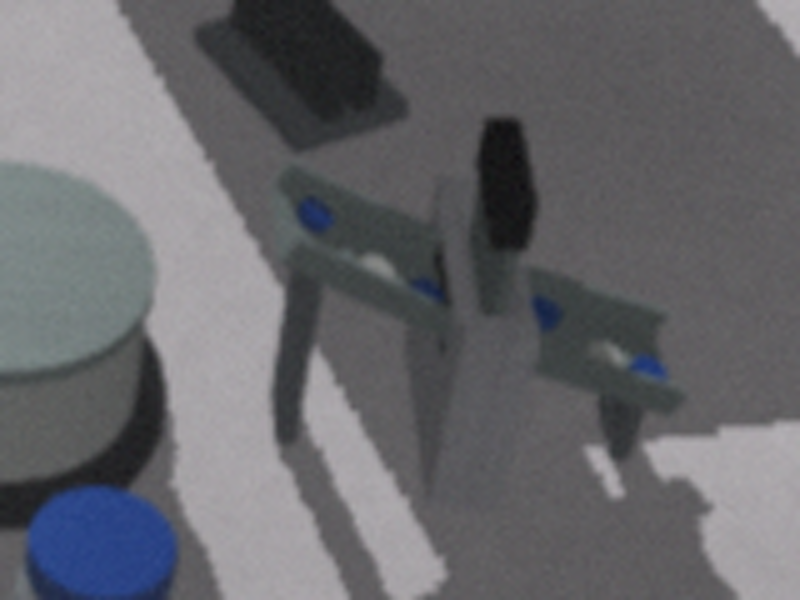

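The gate stands square in the slot, with its bar at (508,180) above the housing in the crop. The grip and floor heights also agree: TCP 0.1016 in the rack and 0.1316 in the slot, which puts the lower edge at 0.040. Next is the bowl.

{"fn": "apply_moves", "kwargs": {"deltas": [60, 0, -30, -30, 4, 60, -2, -70, -45, 10, 70, -4, -110, -45, 16, 80, -6, -150, -45, 23, 85, -8, -190, -45, 30, 85, -10, -230, -45, 36, 85, -12, -270, -45, 42, 85, -14, -310, -45, 48, 85, -16, -350, -45, 54, 85, -18, -390, -45, 60, 85, -20, -430, -45, 66, 85, -22, -465, -45, 72]}}

```text
clock: 10.95
position: [0.5112, -0.218, 0.3046]
ee_rot: [0.0, 0.674, 0.739, -0.0]
contact_force: [0.4, 0.1, 0.3]
width: 0.0848
gripper_force: 0.0
```

Run:
```python
from h import *
plan([.486,-.352,.30],-5)
```

```text
t 10.95 pos [ 0.5112 -0.218   0.3046] yaw 5.2612694882227675 tilt [ 0.0005 -0.0008 -1.    ] F [0.3608 0.1378 0.3082] w 0.08478916228005018 -> d mm [-131.0797  -37.3473    4.6577] turn 10.261269488222766
```

{"fn": "apply_moves", "kwargs": {"deltas": [85, -35, -10, 3, 3, 85, -75, -20, 3, 6, 85, -110, -32, 3, 9, 85, -131, -37, 3, 10, 85, -131, -37, 3, 10, 85, -131, -37, 3, 10, 85, -131, -37, 3, 10]}}

```text
clock: 11.53
position: [0.488, -0.3489, 0.3012]
ee_rot: [-0.0, 0.734, 0.68, 0.0]
contact_force: [0.7, 0.1, -0.8]
width: 0.085
gripper_force: 0.0
```

Run:
```python
from h import *
im=get_image("wrist");save(im,"w6.png")
for k,z in dict(bowl=.03,bowl_spout=.075,stand=0).items():
    for r in place_of(k,im)[:3]: print(k,r["score"],r["point"],at(im,r["point"],z))
plan([.486,-.352,.30],-5)
print(proj(im,[.486,-.352,.132]))
```

```text
bowl 0.75 [324.9, 185.0] [ 0.4865 -0.3438  0.03  ]
bowl 0.67 [500.0, 204.5] [ 0.6746 -0.38    0.03  ]
bowl 0.61 [132.6, 234.2] [ 0.2681 -0.3824  0.03  ]
bowl_spout 0.88 [457.7, 189.5] [ 0.6128 -0.3491  0.075 ]
bowl_spout 0.79 [91.8, 131.6] [ 0.2809 -0.2698  0.075 ]
bowl_spout 0.6 [426.6, 208.1] [ 0.5835 -0.3651  0.075 ]
t 11.7333 pos [ 0.4883 -0.3483  0.3016] yaw -4.291890817480773 tilt [ 0.0004  0.0001 -1.    ] F [-0.7262  0.2584  0.4918] w 0.08523178017273814 -> d mm [-3.87   -2.0432  1.5819] turn 0.7081091825192232
[324.8715 219.4871]
```

View pics/w6.png

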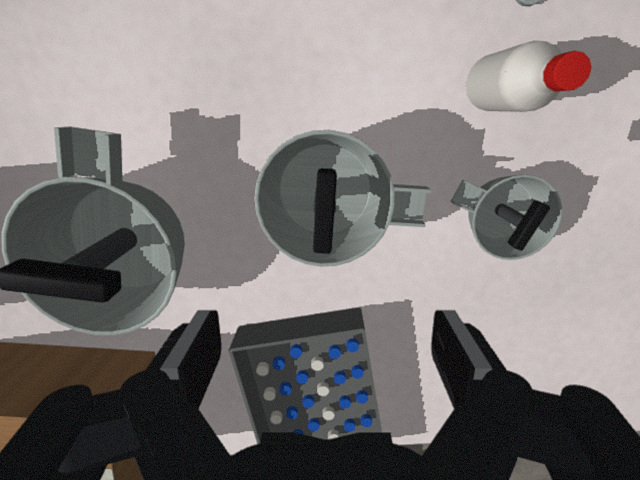

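The middle bowl's rim is centred at (325,198). Its handle runs from (327,169) to (324,252) and the spout is at (410,205). The large bowl (left), the small bowl (right) and the oil bottle are all clear of it.

Run:
```python
from h import *
im=get_image("wrist")
g=im["frame"].max(2)
c=[]
for r in range(172,256,6):
    x=np.flatnonzero(g[r,305:345]<40)+305
    if len(x): c.append(at(im,((x.min()+x.max())/2,r),.132)); print(r,x.min(),x.max(),c[-1])
c=np.array(c);p=np.polyfit(c[:,1],c[:,0],1);print("handle yaw of normal",np.degrees(np.arctan(-p[0])))
print("ends",at(im,(327,169),.110),at(im,(324,252),.132))
u=[at(im,q,.09) for q in((257,198),(393,198),(325,131),(325,265))];print(u,sum(u)/4)
print(at(im,(429,206),.075))
plan([.487,-.352,.119],-5)
```

```text
172 318 334 [ 0.4903 -0.313   0.132 ]
178 317 335 [ 0.4899 -0.3177  0.132 ]
184 317 335 [ 0.4896 -0.3225  0.132 ]
190 317 334 [ 0.4888 -0.3272  0.132 ]
196 316 334 [ 0.488  -0.3321  0.132 ]
202 316 334 [ 0.4877 -0.337   0.132 ]
208 315 333 [ 0.4865 -0.3419  0.132 ]
214 315 333 [ 0.4861 -0.347   0.132 ]
220 315 332 [ 0.4853 -0.352   0.132 ]
226 315 332 [ 0.4849 -0.3571  0.132 ]
232 314 331 [ 0.4836 -0.3623  0.132 ]
238 314 331 [ 0.4832 -0.3675  0.132 ]
244 314 330 [ 0.4824 -0.3728  0.132 ]
250 313 330 [ 0.4815 -0.3782  0.132 ]
handle yaw of normal -7.851295182458683
ends [ 0.4911 -0.3141  0.11  ] [ 0.4835 -0.3801  0.132 ]
[array([ 0.4249, -0.3388,  0.09  ]), array([ 0.5494, -0.3484,  0.09  ]), array([ 0.4917, -0.2844,  0.09  ]), array([ 0.482 , -0.4103,  0.09  ])] [ 0.487  -0.3455  0.09  ]
[ 0.5864 -0.3627  0.075 ]
t 11.7833 pos [ 0.4883 -0.3484  0.3016] yaw -4.294796102048888 tilt [ 0.0004  0.     -1.    ] F [ 0.1755  0.2009 -0.3784] w 0.08495007150661182 -> d mm [ -3.6911  -1.1288 182.5748] turn 0.7052038979511082
```

Run:
```python
from h import *
plan([.4868,-.347,.119],-8)
```

```text
t 11.7833 pos [ 0.4883 -0.3484  0.3016] yaw -4.294796102048888 tilt [ 0.0004  0.     -1.    ] F [ 0.1755  0.2009 -0.3784] w 0.08495007150661182 -> d mm [  1.2799  -1.7027 182.5748] turn 3.705203897951108
```

{"fn": "apply_moves", "kwargs": {"deltas": [85, 1.3, -1.7, 30, 3.7, 80, 1.3, -1.7, 65, 3.7, 70, 1.3, -1.7, 95, 3.7, 60, 1.3, -1.7, 120, 3.7, 50, 1.3, -1.7, 140, 3.7, 50, 1.3, -1.7, 160, 3.7, 45, 1.3, -1.7, 175, 3.7, 45, 1.3, -1.7, 182, 3.7, 45, 1.3, -1.7, 182, 3.7, 30, 1.3, -1.7, 182, 3.7, 20, 1.3, -1.7, 182, 3.7, 10, 1.3, -1.7, 182, 3.7], "squeeze": 50}}

```text
clock: 12.78
position: [0.4866, -0.3485, 0.1207]
ee_rot: [0.001, 0.755, 0.656, -0.0]
contact_force: [-1.7, 0.2, 1.7]
width: 0.0168
gripper_force: 48.8
```

{"fn": "apply_moves", "kwargs": {"deltas": [8, 0, 0, 0, 0, 8, 0, 0, 0, 0, 8, 0, 0, 0, 0, 8, 0, 0, -2, 0, 8, 0, 0, -5, 0, 8, 0, 0, -10, 0, 8, 0, 0, -15, 0, 8, 0, 0, -20, 0, 8, 0, 0, -20, 0], "squeeze": 90}}

```text
clock: 13.53
position: [0.487, -0.3487, 0.1404]
ee_rot: [0.001, 0.755, 0.655, 0.0]
contact_force: [0.7, -0.0, -3.8]
width: 0.0152
gripper_force: 88.2
```

Run:
```python
from h import *
plan([.5,-.34,.29],-8)
```

```text
t 13.5333 pos [ 0.487  -0.3487  0.1404] yaw -8.096123792699185 tilt [ 0.0016 -0.0013 -1.    ] F [ 0.7341 -0.0484 -3.7846] w 0.01520678808473544 -> d mm [  10.2695   11.8991 -149.617 ] turn -0.09612379269918847
```

{"fn": "apply_moves", "kwargs": {"deltas": [8, 0, 0, -10, 0, 8, 0, 0, -25, 0, 8, 0, 0, -45, 0, 8, 0, 0, -65, 0, 8, 0, 0, -85, 0, 8, 0, 0, -105, 0, 8, 0, 0, -125, 0, 8, 0, 0, -140, 0, 8, 0, 0, -148, 0, 8, 0, 0, -150, 0, 8, 0, 0, -150, 0]}}

```text
clock: 14.45
position: [0.4863, -0.3481, 0.2896]
ee_rot: [0.0, 0.755, 0.655, 0.0]
contact_force: [0.6, -0.4, -4.9]
width: 0.0147
gripper_force: 88.8
```

Run:
```python
from h import *
plan([.5505,.061,.27],77.5)
im=get_image("wrist")
for k in("bowl","bowl_spout"):
    for r in place_of(k,im)[:3]: print(k,r["score"],r["point"])
P=get_state()["position"];M=rot(get_state()["ee_rot"]);print(proj(im,P+M@[0,0,.0907]),proj(im,P+M@[0,.096,.0457]))
sc=get_image("scene")
a=im["frame"][:,:,::-1];b=cv2.resize(sc["frame"][100:340,60:380,::-1],(640,480))
cv2.imwrite("pics/c7.png",cv2.resize(np.hstack([a,b]),(800,300)))
```

```text
t 14.45 pos [ 0.4863 -0.3481  0.2896] yaw -8.092918507515956 tilt [ 0.0004 -0.0002 -1.    ] F [ 0.5988 -0.3501 -4.8919] w 0.014705308721893793 -> d mm [414.0623   5.9351  19.5018] turn -85.59291850751595
bowl 0.82 [507.5, 200.0]
bowl 0.8 [131.4, 250.4]
bowl 0.73 [327.2, 247.8]
bowl_spout 0.83 [86.4, 147.0]
bowl_spout 0.67 [516.6, 283.7]
bowl_spout 0.59 [464.3, 185.2]
[326.0218 248.4727] [515.179  279.8931]
```

View pics/c7.png

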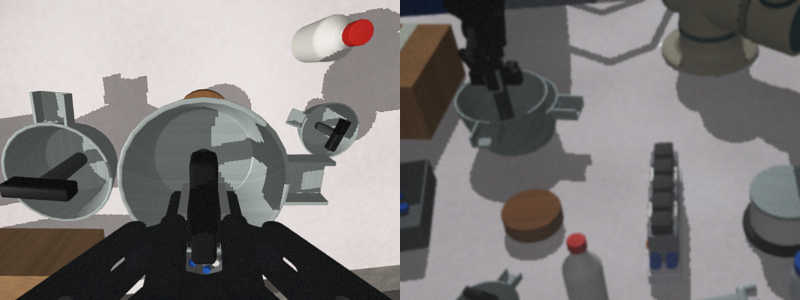

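The bowl is lifted clear of the stand, level and square in the jaws: origin predicted at (326,248), seen at (327,248). The right half shows the empty stand.

{"fn": "apply_moves", "kwargs": {"deltas": [8, 6, 0, 0, -1, 8, 18, 0, 0, -3, 8, 34, 1, 0, -6, 8, 52, 1, 0, -9, 8, 71, 1, 0, -12, 8, 90, 1, 0, -15, 8, 109, 2, 0, -18, 8, 128, 2, 0, -21, 8, 147, 2, 0, -24, 8, 166, 2, 0, -27, 8, 185, 3, 0, -30, 8, 204, 3, 0, -33]}}

```text
clock: 15.65
position: [0.5178, -0.1443, 0.2891]
ee_rot: [-0.0, 0.536, 0.844, 0.0]
contact_force: [0.4, 0.2, -6.1]
width: 0.0146
gripper_force: 89.0
```

Run:
```python
from h import *
plan([.5505,.061,.29],77.5)
```

```text
t 15.65 pos [ 0.5178 -0.1443  0.2891] yaw 25.185530857243055 tilt [-0.0001  0.0011 -1.    ] F [ 0.4308  0.182  -6.104 ] w 0.014572651547581437 -> d mm [171.922  116.931   -0.6323] turn -52.314469142756934
```

{"fn": "apply_moves", "kwargs": {"deltas": [8, 14, 9, 0, -4, 8, 30, 20, 0, -8, 8, 48, 33, 0, -13, 8, 66, 45, 0, -18, 8, 84, 57, 0, -23, 8, 102, 69, 0, -28, 8, 118, 80, 0, -33, 8, 134, 91, 0, -38, 8, 148, 101, 0, -43, 8, 160, 109, 0, -47.5, 8, 168, 114, 0, -50.5, 8, 172, 117, 0, -52.3]}}

```text
clock: 16.65
position: [0.5509, 0.0612, 0.2891]
ee_rot: [-0.001, 0.109, 0.994, 0.001]
contact_force: [-0.6, -0.7, -5.1]
width: 0.0145
gripper_force: 88.8
```

{"fn": "apply_moves", "kwargs": {"deltas": [8, 0, 0, 0, 0, 8, 0, 0, 0, 0, 8, 0, 0, 0, 0, 8, 0, 0, 0, 0]}}

```text
clock: 16.98
position: [0.5516, 0.058, 0.2893]
ee_rot: [-0.0, 0.112, 0.994, -0.0]
contact_force: [-0.6, 0.0, -4.9]
width: 0.0148
gripper_force: 88.8
```

Run:
```python
from h import *
plan([.5505,.061,.1807],77.5)
P=get_state()["position"];M=rot(get_state()["ee_rot"])
B=P+M@[0,0,.0907];S=P+M@[0,.096,.0457]; print(B,S)
fs=[]
for n in("wrist","top","scene"):
    im=get_image(n);fs.append(im)
    for k,z in dict(bowl=B[2],bowl_spout=S[2],feeder=0,feeder_top=.08,feeder_slot=.04).items():
        for r in place_of(k,im)[:2]:
            if r["score"]>.5:print(n,k,r["score"],r["point"],at(im,r["point"],z))
a=fs[0]["frame"][:,:,::-1];b=cv2.resize(fs[2]["frame"][100:340,260:580,::-1],(640,480))
cv2.imwrite("pics/c8.png",cv2.resize(np.hstack([a,b]),(800,300)))
```

```text
t 16.9833 pos [0.5516 0.058  0.2893] yaw 77.14382811720475 tilt [-0.0002 -0.0003 -1.    ] F [-0.5888  0.0349 -4.8747] w 0.014814911466871717 -> d mm [  1.7272   2.6805 108.576 ] turn -0.3561718827952518
[0.5516 0.058  0.1986] [0.573  0.1516 0.2435]
wrist bowl 0.91 [14.5, 362.1] [ 0.583  -0.1698  0.1986]
wrist bowl_spout 0.83 [517.9, 281.5] [0.5714 0.1522 0.2435]
wrist feeder_slot 0.84 [510.4, 191.0] [0.5896 0.2409 0.04  ]
top bowl 0.81 [286.5, 188.7] [0.5493 0.0585 0.1986]
top bowl 0.79 [463.2, 321.8] [ 0.2635 -0.3302  0.1986]
top bowl_spout 0.95 [423.3, 312.6] [ 0.2833 -0.236   0.2435]
top bowl_spout 0.88 [452.9, 174.9] [ 0.5748 -0.3013  0.2435]
top feeder 0.7 [290.5, 202.8] [0.5555 0.0672 0.    ]
top feeder_top 0.76 [289.4, 196.1] [0.5571 0.063  0.08  ]
top feeder_slot 0.9 [220.4, 185.9] [0.5896 0.2477 0.04  ]
scene bowl 0.94 [135.1, 360.3] [ 0.8407 -0.3294  0.1986]
scene bowl 0.72 [373.2, 204.7] [0.5539 0.0591 0.1986]
scene bowl_spout 0.93 [427.2, 185.5] [0.5692 0.1498 0.2435]
scene bowl_spout 0.85 [204.6, 187.2] [ 0.5189 -0.2373  0.2435]
scene feeder 0.61 [370.8, 280.0] [0.553 0.065 0.   ]
scene feeder_top 0.62 [214.8, 346.0] [ 0.739  -0.2386  0.08  ]
scene feeder_slot 0.82 [461.8, 270.0] [0.5882 0.2391 0.04  ]
scene feeder_slot 0.58 [297.5, 345.8] [ 0.727  -0.1015  0.04  ]
```

View pics/c8.png

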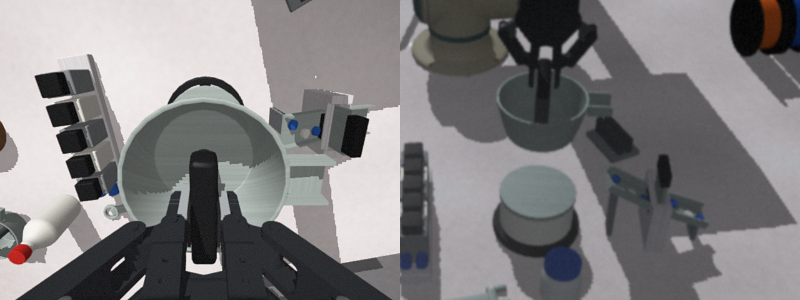

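The bowl hangs level over the drum with its spout pointing along the chute. In the right half, the drum is at (538,190) and the housing with the gate at (660,190). I'm lowering it now.

{"fn": "apply_moves", "kwargs": {"deltas": [8, 1, 3, 8, -0.4, 8, 1, 3, 20, -0.4, 8, 1, 3, 34, -0.4, 8, 1, 3, 48, -0.4, 8, 1, 3, 60, -0.4, 8, 1, 3, 70, -0.4, 8, 1, 3, 77, -0.4, 8, 1, 3, 81, -0.4, 8, 1, 3, 83, -0.4, 8, 1, 3, 83, -0.4, 8, 1, 3, 83, -0.4, 8, 1, 3, 83, -0.4]}}

```text
clock: 18.88
position: [0.552, 0.0618, 0.207]
ee_rot: [0.001, 0.108, 0.994, 0.0]
contact_force: [-0.3, 0.6, -6.0]
width: 0.0144
gripper_force: 88.9
```

Run:
```python
from h import *
plan([.5505,.0615,.1825],77.5)
im=get_image("wrist")
for r in place_of("feeder_slot",im)[:1]: print(r["score"],at(im,r["point"],.04))
# drum top circle in first top picture, (camera fixed)
tp=get_image("top");plan([.5505,.0615,.1825],77.5)
f=cv2.imread("pics/top.png");g=cv2.cvtColor(f,cv2.COLOR_BGR2HSV)
# edge points of predicted circle, refine centre by grid search on gradient
e=cv2.Canny(cv2.GaussianBlur(f,(3,3),0),40,100);dt=cv2.distanceTransform(255-e,cv2.DIST_L2,5)
sc=get_image("scene");f2=cv2.imread("pics/scene.png");e2=cv2.Canny(f2,40,100);dt2=cv2.distanceTransform(255-e2,cv2.DIST_L2,5)
a=np.linspace(0,2*np.pi,72)
def cost(d,im,cx,cy):
    q=np.array([proj(im,[cx+.06*np.cos(t),cy+.06*np.sin(t),.08]) for t in a]).round().astype(int)
    return np.minimum(d[q[:,1],q[:,0]],3).mean()
for d,i in((dt,tp),(dt2,sc)):
    print(min((cost(d,i,x,y),x,y) for x in np.arange(.540,.562,.001) for y in np.arange(.05,.075,.001)))
```

```text
t 18.8833 pos [0.552  0.0618 0.207 ] yaw 77.60727680081115 tilt [ 0.0016  0.0001 -1.    ] F [-0.3178  0.6309 -6.0229] w 0.014393268040140959 -> d mm [ 1.405  -0.6401 24.5299] turn 0.10727680081114954
0.94 [0.5891 0.2421 0.04  ]
t 19.0333 pos [0.5517 0.0618 0.2068] yaw 77.60274975026408 tilt [ 0.0011  0.0001 -1.    ] F [-0.403  -0.6681 -5.7407] w 0.014637813972793986 -> d mm [ 1.1643 -0.5601 24.3277] turn 0.10274975026408129
(np.float32(0.61658055), np.float64(0.552), np.float64(0.06000000000000001))
(np.float32(0.19444445), np.float64(0.553), np.float64(0.05900000000000001))
```

{"fn": "apply_moves", "kwargs": {"deltas": [8, 0, -0.5, 4, 0, 8, 0, -0.5, 9, 0, 8, 0, -0.5, 14, 0, 8, 0, -0.5, 18, 0, 8, 0, -0.5, 21, 0, 8, 0, -0.5, 23, 0, 8, 0, -0.5, 24, 0, 8, 0, -0.5, 24, 0, 8, 0, -0.5, 24, 0, 8, 0, -0.5, 24, 0, 8, 0, -0.5, 24, 0, 8, 0, -0.5, 24, 0]}}

```text
clock: 20.08
position: [0.5514, 0.0613, 0.1825]
ee_rot: [0.0, 0.108, 0.994, 0.0]
contact_force: [0.3, 0.4, -5.7]
width: 0.0148
gripper_force: 88.9
```

Run:
```python
from h import *
plan([.5515,.061,.1825],77.5)
for n in("scene",):
    im=get_image(n);save(im,"s9.png",(300,170,500,320),4)
    for k,z in dict(bowl=.092,bowl_spout=.137,gate=.04).items():
        for r in place_of(k,im)[:3]:
            if r["score"]>.5:print(n,k,r["score"],at(im,r["point"],z))
    print((proj(im,[.5515,.061,.08])-[300,170])*4)
```

```text
t 20.0833 pos [0.5514 0.0613 0.1825] yaw 77.60557386137768 tilt [ 0.0005  0.0001 -1.    ] F [ 0.2638  0.4103 -5.7029] w 0.014826961458865858 -> d mm [-0.1249 -0.2978  0.0144] turn 0.10557386137767821
scene bowl 0.93 [0.5487 0.0612 0.092 ]
scene bowl 0.81 [ 0.3699 -0.3674  0.092 ]
scene bowl 0.79 [ 0.7572 -0.3672  0.092 ]
scene bowl_spout 0.95 [ 0.3738 -0.2576  0.137 ]
scene bowl_spout 0.94 [0.5782 0.1516 0.137 ]
scene bowl_spout 0.6 [ 0.7207 -0.3354  0.137 ]
scene gate 0.61 [0.5901 0.2465 0.04  ]
[282.7265 325.137 ]
```

View pics/s9.png

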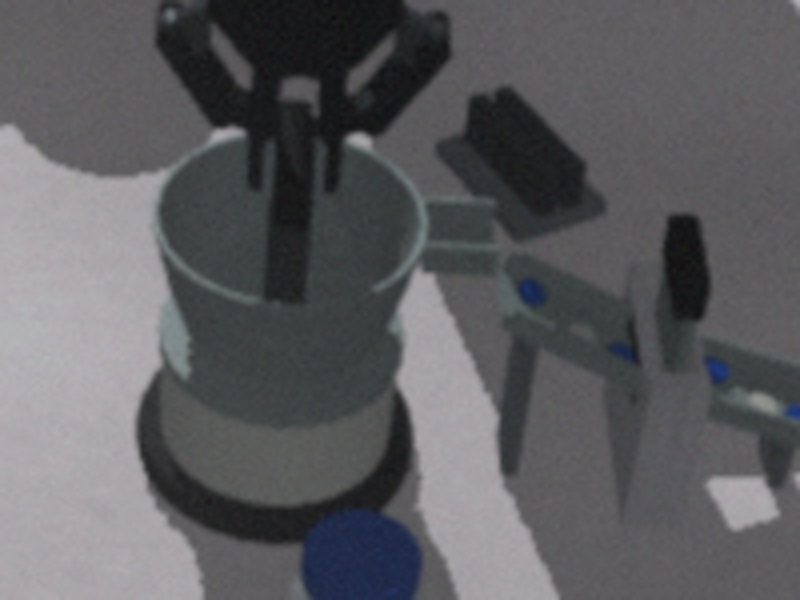

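The bowl hangs centred and level just above the drum, with its spout tip at (495,240) short of the chute start. The vertical force is still just its weight (−5.7 N), and the gate is home in the housing.

```bash
python3 -c "
from rig import *
print(sign_off())"
```

```text
the job is handed in; nothing more can be done
None
```

I handed the job in at about 20 s on the robot clock: the gate blade is home and released in the slot, and the bowl was carried over the manifold and is held level, about 12 mm above the drive unit by my measurements. No verdict came back.

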